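# Index the sample carousel to the blue-capped vial

### The job

Bring the blue-capped vial under the reading head by indexing the sample carousel one hole: with closed fingertips press the orange cup of the indexing plunger down, push the cup round to turn the table the shorter way that brings the blue cap to the head, and let the plunger spring fully up into the next hole. Grasp and lift nothing, do not touch the vials, leave everything else where it stands, and finish with the hand clear.

Things in the scene. Friction and masses are not known exactly. Their poses are not given: they have to be found in the camera images.
- indexer: Fixed grey base of the carousel; origin on the turning axis at worktop height. Its +x points from the axis to the reading head: a column 112 to 128 mm out carries a white head, top 162 mm up; its black lens is 48 mm out, 123 mm up. A fixed steel ring (radius 88, 32 to 40 mm high) has six notches 60 degrees apart; the plunger's pin locks the table in one of them.
- turntable (a joint): Turn of the white table (radius 68 mm, top 54 mm high) about the indexer's axis, rad, positive counter-clockwise from above; 0 at the start. It locks (holes) at 0, +1.047, -1.047 with 0.01 of play; with the plunger pressed it turns with slight friction and stays where left. Six grey pockets 48 mm from the axis, 60 degrees apart, tops 72 mm high.
- plunger (a joint): How far the plunger is pressed down, m: 0 fully up, 0.012 at the stop; spring about 5 N at the top, 10 N at the stop. The table is locked until it is pressed over 0.0095. Let go between holes, the pin slides along under the ring (plunger stays at about 0.0095) and springs up by itself at the next notch.
- cup_floor (a point): Centre of the floor of the plunger's orange cup, 92 mm above the worktop when up. Cup 50 mm wide inside, 57 outside; rim 14 mm above its floor. It stands on an arm of the table, 100 mm from the axis, at the start straight opposite the reading head; it moves down with the plunger and round with the table.
- read_point (a point): Fixed point straight under the lens of the reading head, 48 mm from the axis on the indexer's +x, at the height of the vials' undersides (57 mm).
- vial_b: Glass sample vial with a BLUE screw cap, 22 mm wide and 48 mm tall; origin at the centre of its underside. Stands loose in a pocket next to the reading head, 60 degrees from it to one side or the other. Underside 57 mm above the worktop.
- vial_c: Same vial with a WHITE cap, in the pocket under the reading head at the start.
- vial_d: Same vial with a BLACK cap, in the pocket on the other side of the head from the blue one.
- cup_d: Bystander: white sample cup with blue lid, 55 mm wide, 58 mm tall, origin under its centre.
- dropper: Bystander: small brown bottle, 35 mm wide, 85 mm tall, origin under its centre.
- tape_roll: Bystander, fixed to the worktop: beige roll of tape lying flat, 52 mm wide, 19 mm tall, origin under its centre.
- box_caps: Bystander: blue carton 55 x 90 x 45 mm, origin under its centre.
- pen: Bystander, fixed to the worktop: pen lying flat, 142 mm long, origin under its centre.

How it is judged (in metres and radians):
On the way:
1. the plunger is pressed in far enough to free the table, by the fingers (value of joint plunger above 0.0085 m and contact force between the fingers and plunger above 1 N), for 0.1 s.
At the end, for the whole second after the job is handed in: The blue-capped vial stands upright in its pocket under the reading head (within 6 mm sideways), the table is at rest one hole from where it started (within 0.03 rad of 60 degrees), the plunger is up (less than 2 mm down), and the other vials stand in their pockets (horizontal distance between vial_b and read_point below 0.006 m and (value of joint turntable between 1.017 and 1.077 rad or value of joint turntable between -1.077 and -1.017 rad) and value of joint plunger below 0.002 m and velocity of joint turntable between -0.05 and 0.05 rad/s and z of each of vial_b, vial_c, vial_d in the frame of indexer below 0.061 m and angle between each of vial_b, vial_c, vial_d's own z axis and vertical below 0.2 rad); the robot touches nothing.
It fails at once if a vial is touched by the robot (more than 1 N) (contact force between any of the arm, the fingers and vial_b above 1 N or contact force between any of the arm, the fingers and vial_c above 1 N or contact force between any of the arm, the fingers and vial_d above 1 N).
It fails at once if a vial is lifted out of its pocket (more than 12 mm) (z of any of vial_b, vial_c, vial_d in the frame of indexer above 0.069 m).
It fails at once if a bystander is moved more than 15 mm (distance of any of cup_d, dropper, box_caps from where it was at the start of the episode above 0.015 m).
It also fails if it takes over 38 s, if anything falls off the work surface, if the arm or the gripper's body presses on something with over 40 N, if the wrist force passes 120 N, or if a joint passes its speed limit or range.

### The arm

A 7-joint arm with a two-finger parallel gripper is mounted at the origin on a cart in front of the work surface, level with it; the furniture and walls round the work are solid. World frame = base frame: x ahead of the robot, y to its left, z up, the work surface at z = 0. Lengths are in mm, angles in rad, forces in N, time in s.
With the tool pointing down it reaches from about 425 to 1025 mm from the base axis. Payload 9.4 kg.
Tool frame: the origin (TCP) lies at the very end of the fingers, on their centre line; the grasp point (between the pads) lies 19 mm behind it; y points along the fingers, z is the direction in which the jaws open and shut, and the axes are right-handed (so a half turn about y gives the same grasp; the last joint's range is limited). The gripper opens to 93 mm and grips with 3 to 60 N. Pads are 15 mm wide; open, the fingers measure 128 mm over their backs; the gripper's body (75 mm by 188 mm) begins 65 mm behind the grasp point.
Start: joints at [-0.077, 0.599, -0.003, 1.599, 0.002, 0.943, -0.08], TCP at [724.999, -0.008, 218.618] pointing down, gripper open.
Joint ranges: [-2.57, 2.57], [-0.35, 1.97], [-1.29, 1.29], [0.11, 2.56], [-1.05, 4.19], [0.11, 1.86], [-2.63, 2.63]. Speed limits (rad/s): [2.22, 2.22, 3.01, 3.01, 3.14, 3.14, 3.14].

### API

Orientations are given as a unit quaternion [w, x, y, z].
In Python, from workcell import state, snapshot, camera_model, finish_job, boxes_of, spot_point gives the robot as it stands.
- The arm moves only by the tool servo_tool, never from a script. Its argument "motion" is a list of rows, each a list of 2 entries, a list of its own where there are three numbers: the shift along the tool's x, y, z in units of 25 mm (1.0 is 25 mm), then the turn, a rotation vector about the tool's x, y, z in units of 5 degrees (1.0 is 5 degrees). A call has 1 to 12 rows; each row is the pose to reach, as a shift and turn from the pose commanded when the call began, along the tool's axes at that moment; what a row does not reach only later rows make up. A row lasts 1/12 s, in which the tool goes at most 41.7 mm and 7.16 degrees, less where a joint would pass 70% of its speed; a pose out of reach is approached as far as the arm can. A call with a gripper value outside its range is refused whole. "jaw" is the closure in counts, from 0 (fully open) to 255 (shut), set as the call begins (left out, the last holds). The fingers move at their own pace and stop on an object; "grip_force" is the grip in N (left out, the last holds). Time passes only in rows, so rows that repeat a pose let the fingers close. It gives the time, the measured TCP pose, the force and the opening at its end, in the units of the state.
- state(): the state, without advancing time (a new reading comes with each control period).
- snapshot(name): name is "scene" or "side" or "wrist"; returns (picture, depth): 400x640x3 uint8, red, green, blue; 400x640 float32, mm along the optical axis (not along the pixel's ray), 0 where there is no reading.
- camera_model(name): a dict with "K" (3x3 intrinsics, pixels), "k1" (the pictures are not rectified: a ray, as slopes to the right and down, at radius r is drawn at 1 + k1 r^2 times it, then the intrinsics apply), "view" (4x4, takes a point from world to camera coordinates). Camera axes: x right, y up, looking along -z (the intrinsics and any distortion apply to the point x, -y, -z); pixel columns grow to the right and rows downward; lengths in mm; the calibration is good to about 2 mm. A picture is of the moment at which its call begins: read the wrist's pose just before it. camera_model takes no time and is no camera call; for the wrist camera it gives the pose at the moment of the call.
- finish_job(): hands the job in, once; it reports no verdict.
Trained networks look in the newest picture that a camera, given by its name, has taken for a name from the list of things; names that differ only in an ending like _2 or _b are one class to them, and where a whole thing is asked for, a point or a joint stands for the part that bears it (a point fixed in the world has none). Each returns a list of dicts, best first, with "p" (0 to 1); they miss things now and then, are a little off and sometimes report something else, mostly with a low value. They report only what shows in the picture. A call takes as long as a camera call.
- boxes_of(camera, target): "extent" ([left, top, width, height] in pixels, round what is visible of it).
- spot_point(camera, target): "position" ([row, column] in pixels: a listed point, or the origin of a listed thing).
The state is a dict: "clock": time; "qpos": joint angles; "joint_velocities": joint speeds; "joint_efforts": joint torques, N m; "position": TCP position; "eef_rot": TCP orientation; "contact_force": force on the tool from outside, world axes, zero at the start; "torque": the same for the moment, N m; "grip_width": finger opening in mm.
Only numpy, scipy, OpenCV 4.12 (cv2) and the standard library are available. Lean on these libraries where they do the work, as an engineer would, in place of code of your own. Each camera call takes 0.05 s, during which the arm holds its last target.

## Working session

There is one attempt and no reset: what is moved stays moved. The work goes in short steps, Python scripts to look and compute and a tool call to move; the robot and the scene stay as the last step left them, time stands still between calls to the robot, and variables do not carry over. Pictures are saved under pics/ and viewed, and the job is handed in when it is done.

Besides the shell and the picture viewer there is one more tool, called after "Emit:" by a JSON object that holds its "fn" and its "kwargs", one argument or row to a line. servo_tool: Moves the arm, as the interface text tells. Its arguments: {"type":"object","properties":{"motion":{"type":"array","items":{"type":"array"}},"jaw":{"type":"number"},"grip_force":{"type":"number"}},"required":["motion"]}

```bash
mkdir -p pics; cat > h.py <<'E'
import numpy as np, cv2
from workcell import *
def ray(cam,u,v):
    m=camera_model(cam);K=np.array(m["K"]);k1=m["k1"]
    a=np.array([(u-K[0,2])/K[0,0],(v-K[1,2])/K[1,1]]);s=a.copy()
    for _ in range(20): s=a/(1+k1*(s@s))
    V=np.array(m["view"]);R=V[:3,:3];t=V[:3,3]
    return -R.T@t, R.T@np.array([s[0],-s[1],-1.0])
def atz(cam,u,v,z):
    c,d=ray(cam,u,v);return c+d*(z-c[2])/d[2]
def atd(cam,u,v,D):
    c,d=ray(cam,u,v);return c+d*D
def proj(cam,p):
    m=camera_model(cam);K=np.array(m["K"]);V=np.array(m["view"])
    q=V[:3,:3]@np.array(p)+V[:3,3];s=np.array([q[0],-q[1]])/-q[2];s=s*(1+m["k1"]*(s@s))
    return K[0,0]*s[0]+K[0,2],K[1,1]*s[1]+K[1,2]
def save(cam,name):
    p,d=snapshot(cam);cv2.imwrite("pics/"+name,p[:,:,::-1]);np.save("pics/"+name+".npy",d);return p,d
E
python3 - <<'E'
from h import *
print(state())
for c in ["scene","side"]:
    p,d=save(c,c+"0.png")
    for t in ["cup_floor","read_point","indexer","vial_b","vial_c","vial_d"]:
        for r in spot_point(c,t)[:3]:
            v,u=r["position"];
            z={"cup_floor":92,"read_point":57,"indexer":0}.get(t,57)
            print(c,t,round(r["p"],2),round(u),round(v),atz(c,u,v,z).round(1))
E
```

```text
{'clock': 0.0, 'qpos': array([-0.07669503,  0.60014744, -0.00254275,  1.60013653,  0.00181149,
        0.94291051, -0.07980536]), 'joint_velocities': array([-0.00104856, -0.00179605,  0.0018083 , -0.00060339,  0.00218274,
        0.00022628,  0.00148889]), 'joint_efforts': array([ 5.70884713e-04, -7.65060925e+01,  1.49801854e+00, -2.52344084e+01,
       -5.23842021e-02,  1.69115182e-02,  2.08527672e-04]), 'position': array([ 7.24499487e+02, -2.62940326e-02,  2.17741494e+02]), 'eef_rot': array([-0.49957649,  0.50045045, -0.50034534,  0.49962708]), 'contact_force': array([-1.3424279 , -0.04758064, -0.6568694 ]), 'torque': array([ 0.02935162, -0.038735  ,  0.00979   ]), 'grip_width': 92.9542077824452}
scene cup_floor 0.72 246 239 [431.6 244.4  92. ]
scene read_point 0.93 232 212 [586.9 201.9  57. ]
scene indexer 0.85 237 243 [541.9 216.7   0. ]
scene indexer 0.35 212 311 [370.6 362.2   0. ]
scene vial_b 0.72 234 212 [586.3 197.2  57. ]
scene vial_b 0.71 215 220 [578.2 249.9  57. ]
scene vial_b 0.64 251 214 [553.3 169.2  57. ]
scene vial_c 0.72 234 212 [586.3 197.2  57. ]
scene vial_c 0.71 215 220 [578.2 249.9  57. ]
scene vial_c 0.64 251 214 [553.3 169.2  57. ]
scene vial_d 0.72 234 212 [586.3 197.2  57. ]
scene vial_d 0.71 215 220 [578.2 249.9  57. ]
scene vial_d 0.64 251 214 [553.3 169.2  57. ]
side cup_floor 0.56 278 167 [443.7 232.7  92. ]
side read_point 0.87 317 170 [571.8 222.3  57. ]
side indexer 0.66 305 187 [527.4 215.6   0. ]
side vial_b 0.61 322 174 [583.6 201.3  57. ]
side vial_b 0.53 316 183 [551.3 157.   57. ]
side vial_b 0.41 313 165 [564.6 254.5  57. ]
side vial_c 0.61 322 174 [583.6 201.3  57. ]
side vial_c 0.53 316 183 [551.3 157.   57. ]
side vial_c 0.41 313 165 [564.6 254.5  57. ]
side vial_d 0.61 322 174 [583.6 201.3  57. ]
side vial_d 0.53 316 183 [551.3 157.   57. ]
side vial_d 0.41 313 165 [564.6 254.5  57. ]
```

View pics/scene0.png

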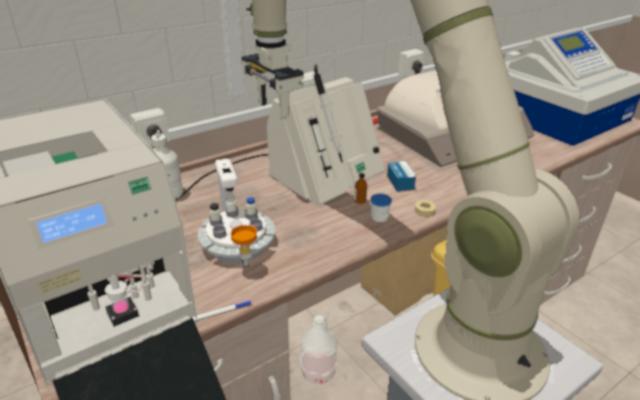

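View pics/side0.png

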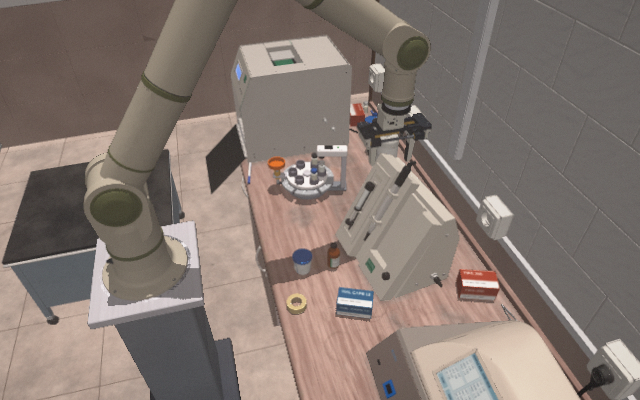

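```bash
python3 - <<'E'
import cv2
a=cv2.imread("pics/scene0.png")[140:300,150:330];cv2.imwrite("pics/s0c.png",cv2.resize(a,None,fx=4,fy=3.7,interpolation=2)[:590])
a=cv2.imread("pics/side0.png")[90:250,220:400];cv2.imwrite("pics/d0c.png",cv2.resize(a,None,fx=4,fy=3.7,interpolation=2)[:590])
E
```

```text
(no output)
```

View pics/s0c.png

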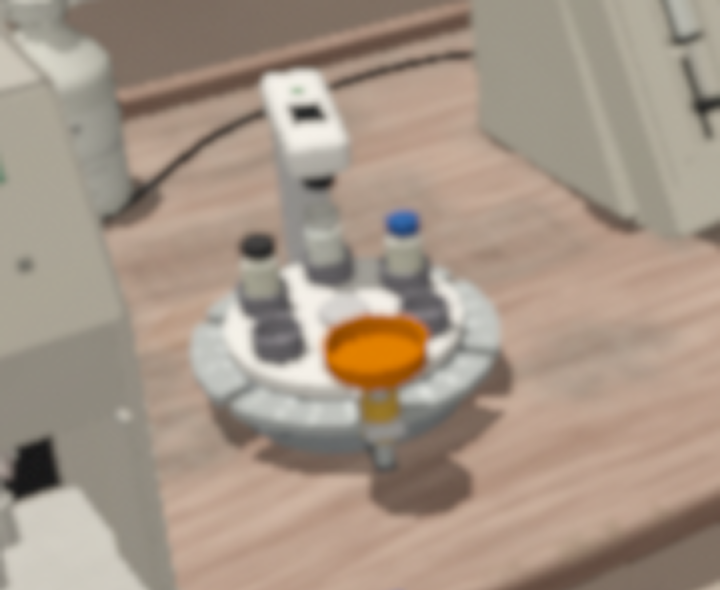

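View pics/d0c.png

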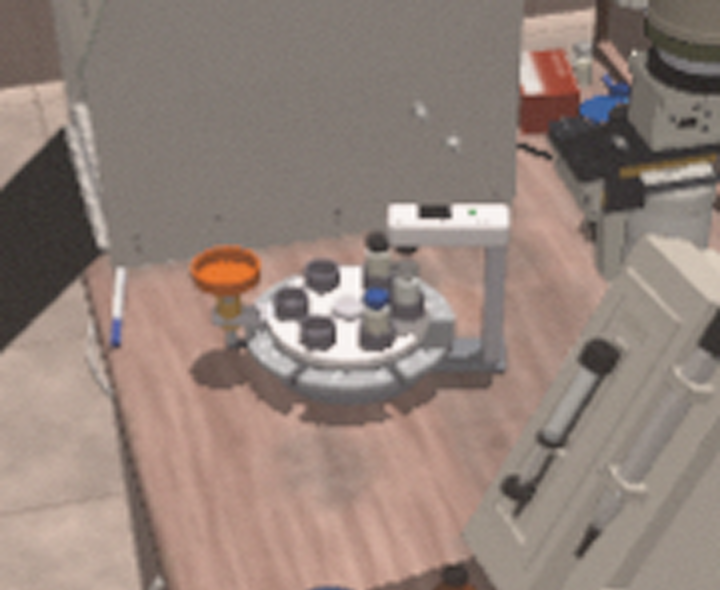

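The blue cap (crop 403,222; scene about 251,200) is on the robot's right of the head. The table therefore has to turn counter-clockwise (+60°), so the cup moves from the near side towards −y. Next I'll refine the geometry with depth.

```bash
python3 - <<'E'
from h import *
from scipy.spatial.transform import Rotation as R
from scipy.optimize import least_squares
q=state()["eef_rot"];print(R.from_quat(q[[1,2,3,0]]).as_matrix().round(2))
for c in ["scene","side"]:
    p=cv2.imread(f"pics/{c}0.png");d=np.load(f"pics/{c}0.png.npy")
    hsv=cv2.cvtColor(p,cv2.COLOR_BGR2HSV)
    m=(cv2.inRange(hsv,(5,170,120),(18,255,255))>0)
    n,l,s,ce=cv2.connectedComponentsWithStats(m.astype(np.uint8))
    i=[k for k in range(1,n) if (180<ce[k][0]<330 and 130<ce[k][1]<260)];i=max(i,key=lambda k:s[k][4])
    vs,us=np.where(l==i);print(c,s[i],ce[i])
    P=np.array([atd(c,u,v,d[v,u]) for u,v in zip(us,vs) if d[v,u]>0])
    print(P.min(0).round(),P.max(0).round(),np.median(P,0).round(1))
    top=P[P[:,2]>100];f=lambda a:np.hypot(top[:,0]-a[0],top[:,1]-a[1])-27
    r=least_squares(f,top[:,:2].mean(0),loss="soft_l1");print("rim",r.x.round(1),len(top),top[:,2].mean())
    fl=P[(P[:,2]<97)&(P[:,2]>87)];print("floor",fl.mean(0).round(1),len(fl))
    # bbox of rim ellipse centre at z=106
    x0,y0,w,h=s[i][:4];print("bbox-mid",atz(c,x0+w/2-.5,ce[i][1],100).round(1))
    # blue cap
    for nm,lo,hi in [("blue",(105,120,60),(125,255,255))]:
        m=(cv2.inRange(hsv,lo,hi)>0);n,l,s,ce=cv2.connectedComponentsWithStats(m.astype(np.uint8))
        for k in range(1,n):
            if s[k][4]>8 and 200<ce[k][0]<330 and 150<ce[k][1]<260:print(nm,ce[k],s[k][4],atz(c,*ce[k],103).round(1))
    # tall surroundings: max height map of y>260 region
    H=[]
    for v in range(0,400,2):
        for u in range(0,640,2):
            if d[v,u]>0:H.append(atd(c,u,v,d[v,u]))
    H=np.array(H);np.save(f"pics/{c}_pts.npy",H)
    s_=H[(H[:,0]>250)&(H[:,0]<800)&(H[:,1]>0)&(H[:,1]<600)&(H[:,2]>30)]
    for y in range(0,600,50):
        t=s_[(s_[:,1]>=y)&(s_[:,1]<y+50)]
        if len(t):print(y,len(t),t[:,2].max().round(),t[:,0].min().round(),t[:,0].max().round())
E
```

```text
[[-0. -0.  1.]
 [-1. -0. -0.]
 [ 0. -1. -0.]]
scene [232 226  25  19 391] [243.74680307 234.63682864]
[410. 194.  66.] [492. 275. 108.] [445.5 244.4  96.2]
rim [439.1 248. ] 120 103.67007168605102
floor [448.5 243.2  92.6] 209
bbox-mid [437.8 246.1 100. ]
blue [250.5 200. ] 26 [543.9 171.8 103. ]Traceback (most recent call last):
  File "<stdin>", line 28, in <module>
  File "h.py", line 12, in atd
    c,d=ray(cam,u,v);return c+d*D
        ~~~^^^^^^^^^
  File "h.py", line 4, in ray
    m=camera_model(cam);K=np.array(m["K"]);k1=m["k1"]
ValueError: time passes only in moves, steps and waits
```

```bash
sed -i 's/^def ray/import functools\n_cm=functools.lru_cache(None)(camera_model)\ndef ray/; s/m=camera_model(cam)/m=_cm(cam)/' h.py
python3 - <<'E'
from h import *
p,d0=save("side","x.png") # lets time pass
from scipy.optimize import least_squares
for c in ["scene","side"]:
    p=cv2.imread(f"pics/{c}0.png");d=np.load(f"pics/{c}0.png.npy")
    hsv=cv2.cvtColor(p,cv2.COLOR_BGR2HSV)
    m=(cv2.inRange(hsv,(5,170,120),(18,255,255))>0)
    n,l,s,ce=cv2.connectedComponentsWithStats(m.astype(np.uint8))
    i=[k for k in range(1,n) if (180<ce[k][0]<330 and 130<ce[k][1]<260)];i=max(i,key=lambda k:s[k][4])
    vs,us=np.where(l==i);print(c,s[i],ce[i])
    P=np.array([atd(c,u,v,d[v,u]) for u,v in zip(us,vs) if d[v,u]>0])
    top=P[P[:,2]>100];f=lambda a:np.hypot(top[:,0]-a[0],top[:,1]-a[1])-27
    r=least_squares(f,top[:,:2].mean(0),loss="soft_l1");print("rim",r.x.round(1),len(top))
    x0,y0,w,h=s[i][:4]
    # silhouette fit: cup = cylinder r28.5 z 92..106
    tgt=np.array([x0-.5,x0+w-.5,y0-.5])
    a=np.linspace(0,2*np.pi,72)
    def g(c0):
        pts=np.array([proj(c,[c0[0]+28.5*np.cos(t),c0[1]+28.5*np.sin(t),106]) for t in a])
        return np.array([pts[:,0].min(),pts[:,0].max(),pts[:,1].min()])-tgt
    r=least_squares(g,[440,244]);print("silh",r.x.round(1),r.fun.round(1))
    m=(cv2.inRange(hsv,(105,120,60),(125,255,255))>0);n,l,s,ce=cv2.connectedComponentsWithStats(m.astype(np.uint8))
    for k in range(1,n):
        if s[k][4]>8 and 200<ce[k][0]<330 and 150<ce[k][1]<260:print("blue",ce[k],s[k][4],atz(c,*ce[k],103).round(1))
    H=np.array([atd(c,u,v,d[v,u]) for v in range(0,400,2) for u in range(0,640,2) if d[v,u]>0])
    s_=H[(H[:,0]>250)&(H[:,0]<700)&(H[:,1]>0)&(H[:,1]<600)&(H[:,2]>60)]
    for y in range(0,600,50):
        t=s_[(s_[:,1]>=y)&(s_[:,1]<y+50)]
        if len(t):print(y,len(t),t[:,2].max().round(),t[:,0].min().round(),t[:,0].max().round())
E
```

```text
scene [232 226  25  19 391] [243.74680307 234.63682864]
rim [439.1 248. ] 120
silh [434.3 247.4] [-1.3  1.3 -0.1]
blue [250.5 200. ] 26 [543.9 171.8 103. ]
0 371 500.0 630.0 700.0
150 159 164.0 483.0 659.0
200 237 165.0 411.0 649.0
250 131 107.0 411.0 582.0
350 194 339.0 356.0 700.0
400 1353 338.0 357.0 699.0
450 1316 338.0 358.0 700.0
500 1570 338.0 358.0 700.0
550 1586 338.0 358.0 700.0
side [268 157  17  12 122] [275.83606557 162.77868852]
rim [438.  246.7] 37
silh [438.8 243.4] [-0.2  0.2 -0. ]
blue [313.66666667 169.41666667] 12 [546.7 172.5 103. ]
0 86 517.0 628.0 694.0
150 148 166.0 485.0 659.0
200 101 164.0 412.0 603.0
250 48 109.0 415.0 572.0
350 1316 337.0 357.0 700.0
400 566 337.0 359.0 698.0
450 136 338.0 361.0 699.0
500 150 337.0 361.0 698.0
550 154 339.0 360.0 695.0
```

Cup is at about (438, 246) and the axis at about (534, 218), with the head direction near −16°. After +60° the cup should be at about (462, 149). I'll shut the fingers and move above the cup.

Emit:
{"fn": "servo_tool", "kwargs": {
  "motion": [
    [[0, 0, -0.8], [0, 0, 0]],
    [[-0.6, 0, -1.8], [0, 0, 0]],
    [[-1.5, 0, -2.8], [0, 0, 0]],
    [[-2.4, 0, -3.8], [0, 0, 0]],
    [[-3.3, 0, -4.8], [0, 0, 0]],
    [[-4.2, 0, -5.8], [0, 0, 0]],
    [[-5.1, 0, -6.8], [0, 0, 0]],
    [[-6.0, 0, -7.8], [0, 0, 0]],
    [[-6.9, 0, -8.8], [0, 0, 0]],
    [[-7.8, 0, -9.8], [0, 0, 0]],
    [[-8.8, 0, -10.7], [0, 0, 0]],
    [[-9.84, 0, -11.46], [0, 0, 0]]
  ],
  "jaw": 255,
  "grip_force": 20
}}

```text
clock: 1.75
position: [436.9, 246.6, 218.9]
eef_rot: [-0.5, 0.5, -0.5, 0.5]
contact_force: [0.2, 0.6, 0.6]
grip_width: 17.8
```

Emit:
{"fn": "servo_tool", "kwargs": {
  "motion": [
    [[0, 0, 0], [0, 0, 0]],
    [[0, 0, 0], [0, 0, 0]],
    [[0, 0.5, 0], [0, 0, 0]],
    [[0, 1.0, 0], [0, 0, 0]],
    [[0, 1.5, 0], [0, 0, 0]],
    [[0, 2.0, 0], [0, 0, 0]],
    [[0, 2.5, 0], [0, 0, 0]],
    [[0, 2.8, 0], [0, 0, 0]],
    [[0, 2.8, 0], [0, 0, 0]],
    [[0, 2.8, 0], [0, 0, 0]]
  ]
}}

```text
clock: 2.58
position: [439.0, 245.2, 148.5]
eef_rot: [-0.499, 0.5, -0.5, 0.5]
contact_force: [-0.5, -0.2, 0.4]
grip_width: 0.7
```

```bash
python3 - <<'E'
from h import *
s=state();print(s["clock"],s["position"],s["eef_rot"],s["contact_force"],s["grip_width"],s["qpos"].round(2))
p,d=save("scene","s1.png");a=p[140:300,150:330,::-1]
p2,d2=save("side","d1.png");b=p2[90:250,220:400,::-1]
p3,d3=save("wrist","w1.png")
cv2.imwrite("pics/c1.png",cv2.resize(np.hstack([a,b]),(790,351)))
for c in ["scene","side","wrist"]:
    for r in spot_point(c,"cup_floor")[:2]:
        v,u=r["position"];print(c,r["p"],u,v,atz(c,u,v,92).round(1))
E
```

```text
2.5833 [438.95966455 245.24280603 148.51629162] [-0.49941707  0.49996076 -0.50024657  0.50037506] [-0.52250804 -0.15844902  0.40822515] 0.6756537702979812 [-0.59  0.44 -0.04  2.17  0.04  0.54 -0.66]
scene 0.67 246.6 238.0 [434.1 242.6  92. ]
side 0.67 275.9 166.6 [435.9 235.6  92. ]
wrist 0.68 323.9 215.0 [440.5 248.1  92. ]
```

View pics/c1.png

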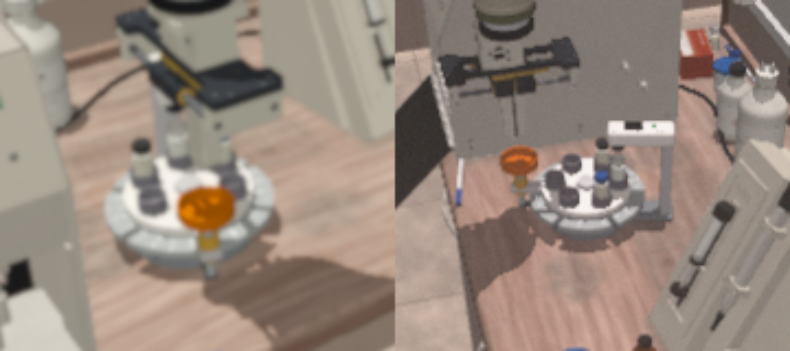

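View pics/w1.png

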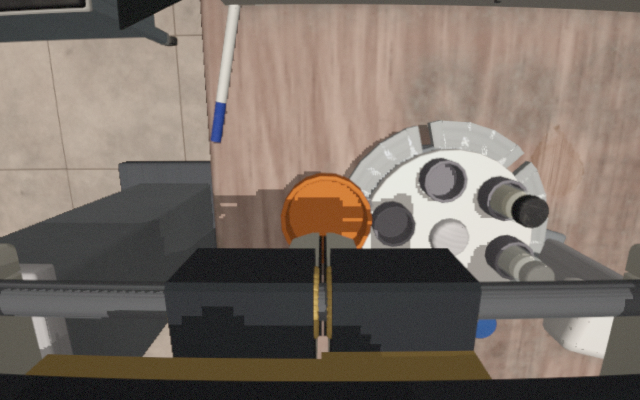

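The wrist picture shows the cup rim spanning columns 281–372 with its top at row 174, and the hub at (450,238). The fingers are closed above the cup.

```bash
python3 - <<'E'
from h import *
from scipy.optimize import least_squares
p=cv2.imread("pics/w1.png");d=np.load("pics/w1.png.npy")
hsv=cv2.cvtColor(p,cv2.COLOR_BGR2HSV);m=cv2.inRange(hsv,(5,170,90),(18,255,255))
n,l,s,ce=cv2.connectedComponentsWithStats(m);i=1+np.argmax(s[1:,4]);print(s[i],ce[i])
x0,y0,w,h=s[i][:4];tgt=np.array([x0-.5,x0+w-.5,y0-.5]);a=np.linspace(0,2*np.pi,90)
def g(c0):
    q=np.array([proj("wrist",[c0[0]+28.5*np.cos(t),c0[1]+28.5*np.sin(t),106]) for t in a])
    return np.array([q[:,0].min(),q[:,0].max(),q[:,1].min()])-tgt
r=least_squares(g,[438,246]);print("cup",r.x.round(1),r.fun.round(1))
for u,v in [(326,210),(300,205),(450,240)]:print(atd("wrist",u,v,d[v,u]).round(1))
print("hub",atz("wrist",450,239,56).round(1))
b=cv2.resize(p[100:300,350:600],None,fx=3,fy=3);cv2.imwrite("pics/w1c.png",b[:600,:790])
print("tip",proj("wrist",[439,245.2,148.5]))
E
```

```text
[ 281  174   91   75 4724] [326.17337003 208.6934801 ]
cup [441.7 249.3] [-0.7  0.7  0. ]
[441.9 251.4  91.9]
[424.9 254.7  91.4]
[536.1 220.3  63.8]
hub [539.  218.3  56. ]
tip (np.float64(321.40925657999355), np.float64(251.32039043271695))
```

View pics/w1c.png

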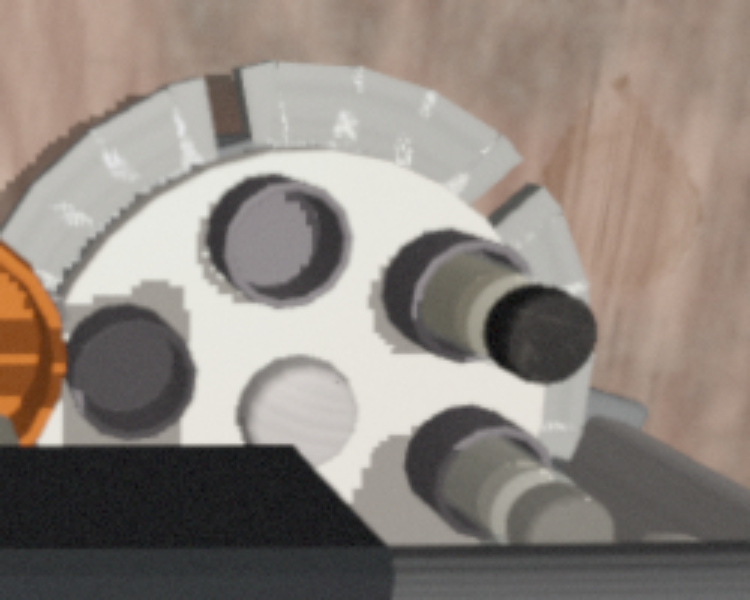

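Emit:
{"fn": "servo_tool", "kwargs": {
  "motion": [
    [[-0.1, 0.3, 0.04], [0, 0, 0]],
    [[-0.1, 0.7, 0.04], [0, 0, 0]],
    [[-0.1, 1.1, 0.04], [0, 0, 0]],
    [[-0.1, 1.5, 0.04], [0, 0, 0]],
    [[-0.1, 1.8, 0.04], [0, 0, 0]],
    [[-0.1, 2.0, 0.04], [0, 0, 0]],
    [[-0.1, 2.15, 0.04], [0, 0, 0]],
    [[-0.1, 2.15, 0.04], [0, 0, 0]],
    [[-0.1, 2.15, 0.04], [0, 0, 0]]
  ]
}}

```text
clock: 3.63
position: [439.5, 248.5, 94.7]
eef_rot: [-0.5, 0.5, -0.5, 0.5]
contact_force: [0.1, -0.4, -0.3]
grip_width: 0.6
```

Emit:
{"fn": "servo_tool", "kwargs": {
  "motion": [
    [[0, 0.1, 0], [0, 0, 0]],
    [[0, 0.2, 0], [0, 0, 0]],
    [[0, 0.28, 0], [0, 0, 0]],
    [[0, 0.36, 0], [0, 0, 0]],
    [[0, 0.42, 0], [0, 0, 0]],
    [[0, 0.48, 0], [0, 0, 0]],
    [[0, 0.52, 0], [0, 0, 0]],
    [[0, 0.52, 0], [0, 0, 0]],
    [[0, 0.52, 0], [0, 0, 0]]
  ]
}}

```text
clock: 4.38
position: [439.9, 248.7, 82.5]
eef_rot: [0.5, -0.5, 0.5, -0.5]
contact_force: [-0.0, -1.2, 9.0]
grip_width: 0.2
```

Emit:
{"fn": "servo_tool", "kwargs": {
  "motion": [
    [[0, 0.04, 0], [0, 0, 0]],
    [[0, 0.08, 0], [0, 0, 0]],
    [[0, 0.12, 0], [0, 0, 0]],
    [[0, 0.12, 0], [0, 0, 0]],
    [[0, 0.12, 0], [0, 0, 0]]
  ]
}}

```text
clock: 4.8
position: [440.1, 249.3, 80.2]
eef_rot: [0.501, -0.499, 0.5, -0.5]
contact_force: [-3.3, 0.5, 17.7]
grip_width: 0.3
```

```bash
python3 - <<'E'
import numpy as np
A=np.array([536,220]);P=lambda f:A+100*np.array([np.cos(np.radians(f)),np.sin(np.radians(f))])
p0=P(163.2)
for f in np.arange(166,236,3):
    d=P(f)-p0;print(f,P(f).round(1),"tx %.2f tz %.2f"%(-d[1]/25,d[0]/25))
E
```

```text
166 [439.  244.2] tx 0.19 tz -0.05
169 [437.8 239.1] tx 0.39 tz -0.10
172 [437.  233.9] tx 0.60 tz -0.13
175 [436.4 228.7] tx 0.81 tz -0.16
178 [436.1 223.5] tx 1.02 tz -0.17
181 [436.  218.3] tx 1.23 tz -0.17
184 [436.2 213. ] tx 1.44 tz -0.16
187 [436.7 207.8] tx 1.64 tz -0.14
190 [437.5 202.6] tx 1.85 tz -0.11
193 [438.6 197.5] tx 2.06 tz -0.07
196 [439.9 192.4] tx 2.26 tz -0.02
199 [441.4 187.4] tx 2.46 tz 0.05
202 [443.3 182.5] tx 2.65 tz 0.12
205 [445.4 177.7] tx 2.85 tz 0.20
208 [447.7 173.1] tx 3.03 tz 0.30
211 [450.3 168.5] tx 3.22 tz 0.40
214 [453.1 164.1] tx 3.39 tz 0.51
217 [456.1 159.8] tx 3.56 tz 0.63
220 [459.4 155.7] tx 3.73 tz 0.77
223 [462.9 151.8] tx 3.88 tz 0.90
226 [466.5 148.1] tx 4.03 tz 1.05
229 [470.4 144.5] tx 4.17 tz 1.21
232 [474.4 141.2] tx 4.31 tz 1.37
235 [478.6 138.1] tx 4.43 tz 1.53
```

Emit:
{"fn": "servo_tool", "kwargs": {
  "motion": [
    [[0.19, 0, -0.05], [0, 0, 0]],
    [[0.39, 0, -0.1], [0, 0, 0]],
    [[0.6, 0, -0.13], [0, 0, 0]],
    [[0.81, 0, -0.16], [0, 0, 0]],
    [[1.02, 0, -0.17], [0, 0, 0]],
    [[1.23, 0, -0.17], [0, 0, 0]],
    [[1.44, 0, -0.16], [0, 0, 0]],
    [[1.64, 0, -0.14], [0, 0, 0]],
    [[1.85, 0, -0.11], [0, 0, 0]],
    [[1.85, 0, -0.11], [0, 0, 0]]
  ]
}}

```text
clock: 5.63
position: [438.2, 202.2, 80.2]
eef_rot: [0.501, -0.499, 0.5, -0.501]
contact_force: [-0.1, -0.2, 17.3]
grip_width: 0.3
```

```bash
python3 - <<'E'
from h import *
s=state();print(s["clock"],s["position"],s["contact_force"])
p,d=save("scene","s2.png");a=p[140:300,150:330,::-1]
p2,d2=save("side","d2.png");b=p2[90:250,220:400,::-1]
cv2.imwrite("pics/c2.png",cv2.resize(np.hstack([a,b]),(790,351)))
E
```

```text
5.6333 [438.1976904  202.19747598  80.18944482] [-0.10190528 -0.15970624 17.32287739]
```

View pics/c2.png

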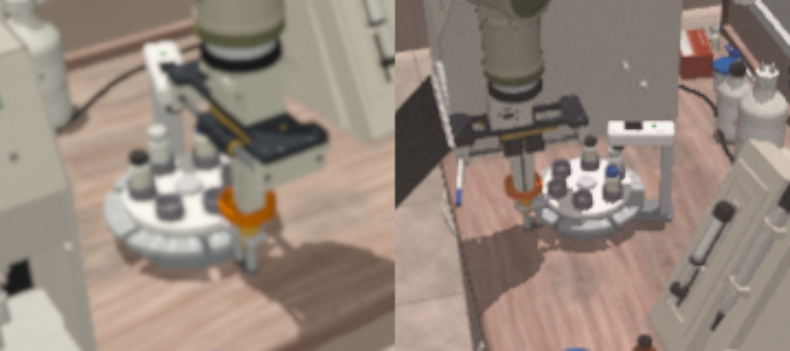

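The table turns with the cup and the blue cap is moving towards the head. I'll continue pressed for a while, then ease up and push on the cup wall.

Emit:
{"fn": "servo_tool", "kwargs": {
  "motion": [
    [[0.21, 0, 0.04], [0, 0, 0]],
    [[0.41, 0, 0.09], [0, 0, 0]],
    [[0.61, 0, 0.16], [0, 0, 0]],
    [[0.8, 0, 0.23], [0, 0, 0]],
    [[1.0, 0, 0.31], [0, 0, 0]],
    [[1.18, 0, 0.41], [0, 0, 0]],
    [[1.37, 0, 0.51], [0, 0, 0]],
    [[1.37, 0, 0.51], [0, 0, 0]],
    [[1.37, -0.15, 0.51], [0, 0, 0]],
    [[1.37, -0.3, 0.51], [0, 0, 0]],
    [[1.37, -0.36, 0.51], [0, 0, 0]],
    [[1.37, -0.36, 0.51], [0, 0, 0]]
  ]
}}

```text
clock: 6.73
position: [449.5, 168.0, 88.2]
eef_rot: [0.5, -0.5, 0.5, -0.5]
contact_force: [-0.8, 0.2, -0.3]
grip_width: 0.6
```

```bash
python3 - <<'E'
from h import *
s=state();print(s["clock"],s["position"],s["contact_force"])
p,d=save("scene","s3.png");a=p[140:300,150:330,::-1]
p2,d2=save("side","d3.png");b=p2[90:250,220:400,::-1]
save("wrist","w3.png")
cv2.imwrite("pics/c3.png",cv2.resize(np.hstack([a,b]),(790,351)))
E
```

```text
6.7333 [449.53139219 167.99666965  88.16617518] [-0.82264279  0.24125648 -0.26750055]
```

View pics/c3.png

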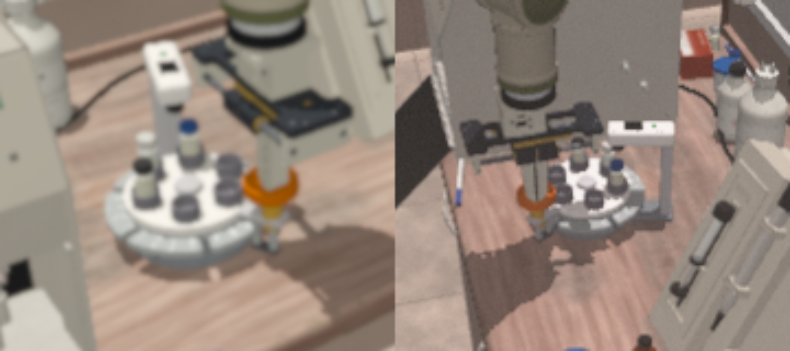

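View pics/w3.png

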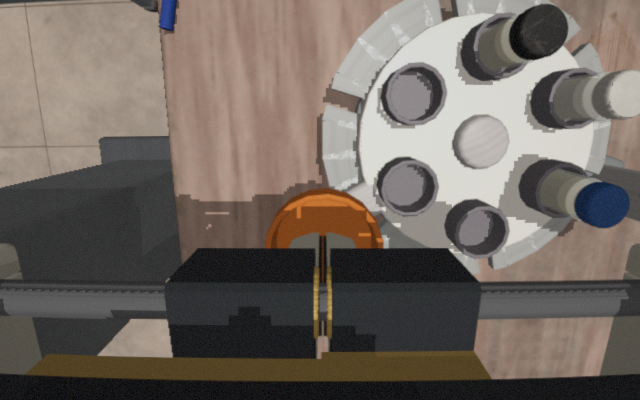

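Emit:
{"fn": "servo_tool", "kwargs": {
  "motion": [
    [[0.09, 0, 0.05], [0, 0, 0]],
    [[0.17, 0, 0.11], [0, 0, 0]],
    [[0.26, 0, 0.17], [0, 0, 0]],
    [[0.34, 0, 0.23], [0, 0, 0]],
    [[0.43, 0, 0.3], [0, 0, 0]],
    [[0.51, 0, 0.37], [0, 0, 0]],
    [[0.59, 0, 0.43], [0, 0, 0]],
    [[0.66, 0, 0.5], [0, 0, 0]],
    [[0.66, 0, 0.5], [0, 0, 0]]
  ]
}}

```text
clock: 7.63
position: [462.7, 151.0, 88.0]
eef_rot: [-0.5, 0.5, -0.5, 0.5]
contact_force: [-0.9, 0.7, 0.7]
grip_width: 0.3
```

Emit:
{"fn": "servo_tool", "kwargs": {
  "motion": [
    [[0.04, 0, 0.04], [0, 0, 0]],
    [[0.08, 0, 0.08], [0, 0, 0]],
    [[0.12, 0, 0.12], [0, 0, 0]],
    [[0.15, 0, 0.15], [0, 0, 0]],
    [[0.15, 0, 0.15], [0, 0, 0]]
  ]
}}

```text
clock: 8.05
position: [466.4, 147.1, 88.0]
eef_rot: [-0.5, 0.5, -0.5, 0.5]
contact_force: [2.2, -2.4, 8.4]
grip_width: 0.4
```

Upward force has jumped to 8.4 N, so the plunger has sprung up against the fingertips. I'll lift straight off and check.

Emit:
{"fn": "servo_tool", "kwargs": {
  "motion": [
    [[-0.05, -0.05, -0.05], [0, 0, 0]],
    [[-0.1, -0.1, -0.1], [0, 0, 0]],
    [[-0.1, -0.2, -0.1], [0, 0, 0]],
    [[-0.1, -0.4, -0.1], [0, 0, 0]],
    [[-0.1, -0.8, -0.1], [0, 0, 0]],
    [[-0.1, -1.4, -0.1], [0, 0, 0]],
    [[-0.1, -2.2, -0.1], [0, 0, 0]],
    [[-0.1, -3.0, -0.1], [0, 0, 0]],
    [[-0.1, -3.8, -0.1], [0, 0, 0]],
    [[-0.1, -4.4, -0.1], [0, 0, 0]],
    [[-0.1, -4.4, -0.1], [0, 0, 0]]
  ]
}}

```text
clock: 8.97
position: [463.9, 150.7, 200.6]
eef_rot: [0.501, -0.499, 0.5, -0.5]
contact_force: [-0.8, -0.3, -0.5]
grip_width: 0.6
```

```bash
python3 - <<'E'
from h import *
from scipy.optimize import least_squares
s=state();print(s["clock"],s["position"],s["contact_force"])
p,d=save("scene","s4.png");a=p[140:300,150:330,::-1]
p2,d2=save("side","d4.png");b=p2[90:250,220:400,::-1]
p3,d3=save("wrist","w4.png")
cv2.imwrite("pics/c4.png",cv2.resize(np.hstack([a,b]),(790,351)))
hsv=cv2.cvtColor(p3,cv2.COLOR_RGB2HSV);m=cv2.inRange(hsv,(5,170,90),(18,255,255))
n,l,st,ce=cv2.connectedComponentsWithStats(m);i=1+np.argmax(st[1:,4]);print(st[i])
vs,us=np.where(l==i);P=np.array([atd("wrist",u,v,d3[v,u]) for u,v in zip(us,vs) if d3[v,u]>0])
print("floor z hist",np.histogram(P[:,2],bins=range(70,116,3)))
x0,y0,w,h=st[i][:4];tgt=np.array([x0-.5,x0+w-.5,y0-.5]);A=np.linspace(0,2*np.pi,90)
def g(c0):
    q=np.array([proj("wrist",[c0[0]+28.5*np.cos(t),c0[1]+28.5*np.sin(t),106]) for t in A]);return np.array([q[:,0].min(),q[:,0].max(),q[:,1].min()])-tgt
r=least_squares(g,[464,150]);v=r.x-[536,220];print("cup",r.x,r.fun,"angle",np.degrees(np.arctan2(v[1],v[0]))%360)
E
```

```text
8.9667 [463.86303606 150.73834642 200.60980671] [-0.81016388 -0.2647013  -0.50052752]
[ 287  165   74   71 4105]
floor z hist (array([   0,    0,    0,    0,    0,    0,  697, 2229,  134,  124,  145,
        640,  121,    0,    0]), array([ 70,  73,  76,  79,  82,  85,  88,  91,  94,  97, 100, 103, 106,
       109, 112, 115]))
cup [464.12736802 152.06425684] [-0.97926787  0.97979997  0.04918352] angle 223.38702422810863
```

View pics/c4.png

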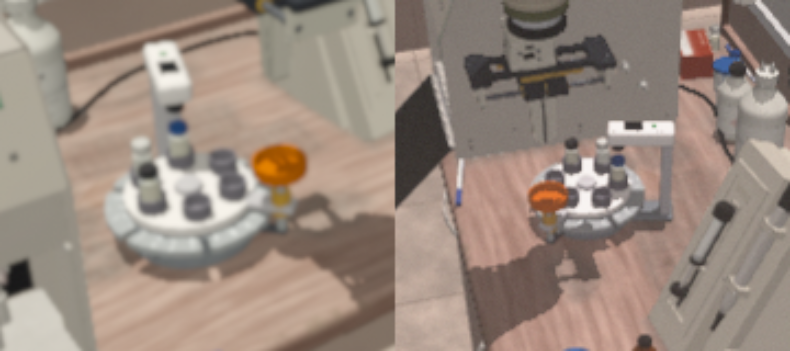

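View pics/w4.png

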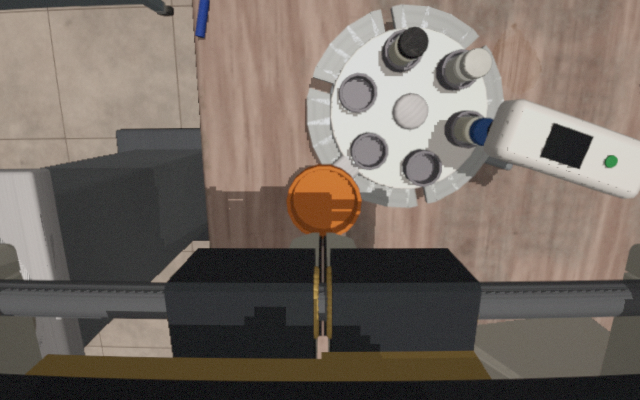

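The blue cap is under the head, with the cup at 223.4° (about 60° from the start). Its floor is back at about 92 mm, the vials are upright, and the hand is clear.

```bash
python3 -c "
from workcell import *
print(finish_job())"
```

```text
the job is handed in; nothing more can be done
None
```

The carousel is indexed one hole counter-clockwise and the blue-capped vial is under the reading head. I've handed the job in; it reports no verdict.

**What I did:** With closed fingertips I pressed the orange cup down to its stop, feeling about 17 N. I pushed it round part of the way, eased up, and pushed on the cup wall until the plunger sprang up into the next hole. Then I lifted the hand about 110 mm clear.

**Last checks:**
- **Turn:** the cup is at about 223.4°, against about 163.5° at the start, so the table turned about 60°.
- **Plunger:** the cup floor reads about 92 mm high, so the plunger is fully up.
- **Vials:** the pictures show the blue cap under the lens and all three vials upright in their pockets.
- **Hand:** the force on the tool is about zero, so it is touching nothing.
- **Time:** about 9 s of the 38 s allowed.

**Limits of these checks:** the cameras disagreed by about 4–7 mm on where the cup stood, so I relied mainly on the wrist camera. I judged the blue vial's position from the table angle and the pictures, and did not measure its distance to the read point. I did not measure the bystanders again at the end; the hand never went near them.

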